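# Bring the big die to the pointer and lock the carousel

### The job

Push the arms of the four-armed die carousel round with a fingertip until the largest die, the thick round one, stands in line with the wedge pointer on the base plate, and leave it there. Then push the small lock lever by its upright peg, away from the carousel, until it rests against its stop pin. Only push: do not lift the carousel off its seat, do not swing the lever to its stop before the die is in line, and leave the loose things on the bench standing where they are.

Things in the scene. Friction and masses are not known exactly. Their poses are not given: they have to be found in the camera images.
- carousel (a joint): Turning angle of the die carousel about its upright axis, rad, growing counterclockwise seen from above; 0 or any whole turn (6.283) is the big die in line with the pointer. Starts anywhere from 0.75 to 5.53. It turns freely either way through more than a full turn, with friction of about 0.12 N m, stays where it is left and does not coast.
- hub_top (a point): Top centre of the carousel's black hub knob (32 mm diameter), on the turning axis, 92 mm above the bench. Under it a 60 mm aluminium hub carries four level arms at right angles, 14 mm wide, 42 to 62 mm above the bench, each with a steel die at its end. An arm is bare from 30 to 98 mm from the axis. Beside the arms it is open down to the plate. The carousel only sits on its seat and would come up if lifted.
- big_die (a point): Centre of the top face of the big round die (40 mm diameter), 118 mm from the carousel's axis; it turns with the carousel. All dies are steel, centred 118 mm from the axis, and reach from 42 to 88 mm above the bench. Counterclockwise from above after the big one come a flat bar (12 by 34 mm), a thin round one (16 mm diameter) and a small square one (19 mm).
- station (a point): Fixed point where the centre of the big die must come, 118 mm from the carousel's axis on the line to the tip of the wedge pointer (aluminium V about 40 mm wide, 12 to 62 mm above the bench, tip about 145 mm and back 177 mm from the axis; fixed to the base plate on the side opposite to the lock lever).
- base: Fixed green base plate, 330 by 400 mm, 12 mm thick. Origin on the bench under the carousel's axis; its y axis points from there to the wedge pointer, its x axis away from the robot. A round boss of 45 mm radius under the hub rises to 34 mm above the bench.
- lock_lever (a joint): Angle of the lock lever, rad, growing counterclockwise from above: 0 to 0.4 when open (it starts so), 1.4 when its arm meets the steel stop pin (locked). It turns with about 0.08 N m of friction and stays where it is left.
- lever_peg (a point): Top centre of the black upright peg at the end of the lock lever's arm: 16 mm diameter, 33 to 78 mm above the bench, 60 mm from the lever's pivot. The arm under it is steel, 13 mm wide, 28 to 38 mm above the bench. Push it on the side facing the carousel; it moves outward. Open, it is nearer the robot than the pivot, with about 50 mm between it and the sweep of the dies.
- lever_pivot (a point): Top centre of the lock lever's pivot on the base plate, 41 mm above the bench, about 200 mm from the carousel's axis.
- setter: Loose steel rivet setter standing on the base plate, 22 mm diameter at the foot, 55 mm tall; origin under its foot. Leave alone.
- rivet_jar: Loose small amber jar on the base plate, 40 mm diameter, 50 mm tall; origin under its foot. Leave alone.
- spool: Loose wooden thread spool on the base plate, 38 mm diameter, 50 mm tall; origin under its foot. Leave alone.
- glue: Loose white glue bottle with a red cap on the bench, 52 mm diameter, 120 mm tall; origin under its foot. Leave alone.
- edge_paint: Loose jar of edge paint on the bench, 44 mm diameter, 75 mm tall; origin under its foot. Leave alone.
- mallet: Loose wooden mallet lying on the bench, 240 mm long, head 60 mm diameter by 90 mm; origin on the bench under its handle. Leave alone.
- tool_cup: Loose white cup on the bench, 76 mm diameter, 80 mm tall; origin under its foot. Leave alone.

How it is judged:
By the outcome, as a careful person would: the job done as asked, in the order asked, and still so for the second after the job is handed in, with the robot touching nothing.
It also fails if it takes over 56 s, if anything falls off the work surface, if the arm or the gripper's body presses on something with over 40 N, if the wrist force passes 120 N, or if a joint passes its speed limit or range.

### The arm

A 6-joint arm with a two-finger parallel gripper is mounted at the origin on the work surface. World frame = base frame: x ahead of the robot, y to its left, z up, the work surface at z = 0. Lengths are in m, angles in rad, forces in N, time in s.
With the tool pointing down it reaches from about 0.4 to 0.825 m from the base axis. Payload 7 kg.
Tool frame: the origin (TCP) lies on the centre line of the jaws, within the pads' length; the fingertips stand 25 mm ahead of it and the grasp point (between the pads) lies 6 mm ahead of it; z points along the fingers, y is the direction in which the jaws open and shut (so a half turn about z gives the same grasp; the last joint's range is limited). The gripper opens to 88 mm and grips with 3 to 60 N. Pads are 19 mm wide; open, the fingers measure 130 mm over their backs; the gripper's body (78 mm by 193 mm) begins 47 mm behind the grasp point.
Start: joints at [1.508, 0.359, 0.012, 0, -1.224, -0.288], TCP at [0.232, 0.634, 0.252] pointing down, gripper open.
Joint ranges: [-3.07, 3.07], [-1.43, 2.12], [-1.02, 1.25], [-3.03, 1.67], [-3.05, -0], [-3.03, 3.03]. Speed limits (rad/s): [2.39, 2.39, 3.01, 3.14, 3.14, 3.14].

### API

Orientations are given as [roll, pitch, yaw] about the fixed x, y, z axes, in that order (R = Rz(yaw) Ry(pitch) Rx(roll)).
In Python, from station import * gives the robot as it stands. The module is installed in compiled form; this text tells all that it offers.
- The arm moves only by the tool step_arm, never from a script. Its argument "commands" is text: rows parted by semicolons, each of 6 numbers parted by spaces: the shift along the tool's x, y, z in mm, then the turn, a rotation vector about the tool's x, y, z in rad. A call has 1 to 8 rows; each row shifts and turns the commanded pose from where the row before left it, along the tool's axes as they then stand; what a row does not reach is not made up. A row lasts 1/8 s, in which the tool goes at most 62.5 mm and 10.7 degrees, less where a joint would pass 70% of its speed; a pose out of reach is approached as far as the arm can. A call is refused whole if a number of a shift passes 62.5 or a number of a turn 0.188, either way. A call with a gripper value outside its range is refused whole. "jaw" is the finger opening in mm, from 0 to 87.6, set as the call begins (left out, the last holds). The fingers move at their own pace and stop on an object; "grip_force" is the grip in N (left out, the last holds). Time passes only in rows, so rows that do not move let the fingers close. It gives the time, the measured TCP pose, the force and the opening at its end, in the units of the state.
- get_state(): the state, without advancing time (a new reading comes with each control period).
- grab_frame(name): name is "side" or "top" or "wrist"; returns a dict with "frame" (384x512x3 uint8, red, green, blue), "fovy" (degrees; the focal length in pixels is half the picture's height over the tangent of half this angle, whatever the lens; pixels are square), "cx", "cy" (the principal point, pixels), "k1" (the pictures are not rectified: a ray, as slopes to the right and down, at radius r is drawn at 1 + k1 r^2 times it, then the intrinsics apply), "rvec" (rotation vector, rad) and "tvec" (3), from world to camera coordinates, as OpenCV has them; the wrist camera has in their place "tool_from_camera" (4x4, takes a point from camera to tool coordinates, whose origin is the TCP and whose axes are the flange's). Camera axes: x right, y down, z forward; pixel columns grow to the right and rows downward; lengths in m; the calibration is good to about 2 mm. A picture is of the moment at which its call begins: read the wrist's pose just before it. There is no depth.
- job_done(): hands the job in, once; it reports no verdict.
Trained networks look in a picture, given as the dict that the camera call returned (one of the last four; its "shot" number tells which), for a name from the list of things; names that differ only in an ending like _2 or _b are one class to them, and where a whole thing is asked for, a point or a joint stands for the part that bears it (a point fixed in the world has none). Each returns a list of dicts, best first, with "conf" (0 to 1); they miss things now and then, are a little off and sometimes report something else, mostly with a low value. They report only what shows in the picture. A call takes as long as a camera call.
- recognise(picture, name): "pixel" ([column, row] in pixels, amid what is visible of it).
The state is a dict: "t": time; "q": joint angles; "qd": joint speeds; "joint_efforts": joint torques, N m; "eef_pos": TCP position; "ee_rot": TCP orientation; "force": force on the tool from outside, world axes, zero at the start; "moment": the same for the moment, N m; "width": finger opening in m.
Only numpy, scipy, OpenCV 4.12 (cv2) and the standard library are available. Lean on these libraries where they do the work, as an engineer would, in place of code of your own. Each camera call takes 0.05 s, during which the arm holds its last target.

## Working session

There is one attempt and no reset: what is moved stays moved. The work goes in short steps, Python scripts to look and compute and a tool call to move; the robot and the scene stay as the last step left them, time stands still between calls to the robot, and variables do not carry over. Pictures are saved under pics/ and viewed, and the job is handed in when it is done.

Besides the shell and the picture viewer there is one more tool, called after "Request:" by a JSON object that holds its "fn" and its "kwargs". step_arm: Moves the arm, as the interface text tells. Its arguments: {"type":"object","properties":{"commands":{"type":"string"},"jaw":{"type":"number"},"grip_force":{"type":"number"}},"required":["commands"]}

```bash
mkdir -p pics; cat > h.py <<'E'
from station import *
import numpy as np, cv2
def save(p,n): cv2.imwrite(f'pics/{n}.png',p['frame'][:,:,::-1])
def RT(p,st=None):
    if 'rvec' in p:
        R=cv2.Rodrigues(np.array(p['rvec'],float))[0]; t=np.array(p['tvec'],float); return R,t
    from scipy.spatial.transform import Rotation as Ro
    T=np.eye(4);T[:3,:3]=Ro.from_euler('xyz',st['ee_rot']).as_matrix();T[:3,3]=st['eef_pos']
    W=np.linalg.inv(T@np.array(p['tool_from_camera']));return W[:3,:3],W[:3,3]
def K(p):
    f=p['frame'].shape[0]/2/np.tan(np.radians(p['fovy'])/2); return f
def ray(p,px,st=None):
    R,t=RT(p,st);f=K(p);d=np.array([(px[0]-p['cx'])/f,(px[1]-p['cy'])/f]);u=d.copy()
    for _ in range(30): u=d/(1+p['k1']*(u@u))
    return -R.T@t, R.T@np.array([u[0],u[1],1])
def atz(p,px,z,st=None):
    o,d=ray(p,px,st); return o+d*(z-o[2])/d[2]
def proj(p,X,st=None):
    R,t=RT(p,st);c=R@np.array(X)+t;u=c[:2]/c[2];u=u*(1+p['k1']*(u@u));return u*K(p)+[p['cx'],p['cy']]
E
python3 - <<'E'
from h import *
s=get_state();print(s['t'],s['eef_pos'],s['ee_rot'],s['force'],s['width'])
Z=dict(hub_top=.092,big_die=.088,lever_peg=.078,lever_pivot=.041,setter=.04,rivet_jar=.04,spool=.04,glue=.06,edge_paint=.04,tool_cup=.04,mallet=.03,base=.012)
for c in ['top','side']:
    p=grab_frame(c);save(p,c+'0');print(c,p['fovy'],p['k1'],-RT(p)[0].T@RT(p)[1])
    for n,z in Z.items():
        r=recognise(p,n)
        for q in r[:2]: print(n,np.round(q['pixel']),round(q['conf'],2),np.round(atz(p,q['pixel'],z),3))
E
```

```text
0.0 [0.231816   0.63346307 0.25063463] [ 3.13995141e+00 -1.08402213e-04 -3.50936808e-01] [ 0.52459329 -0.45329335 -0.17212949] 0.08772939832276436
top 46.84707853465043 0.049045859906631115 [0.45930305 0.01888893 1.46937226]
hub_top [393. 176.] 0.71 [ 0.579 -0.405  0.092]
hub_top [228. 180.] 0.59 [0.555 0.107 0.092]
big_die [226. 178.] 0.63 [0.56  0.115 0.088]
big_die [286. 151.] 0.35 [ 0.651 -0.072  0.088]
lever_peg [291. 179.] 0.51 [ 0.561 -0.089  0.078]
lever_peg [146. 180.] 0.3 [0.551 0.365 0.078]
lever_pivot [291. 183.] 0.65 [ 0.554 -0.091  0.041]
setter [393. 177.] 0.31 [ 0.579 -0.421  0.04 ]
spool [288. 181.] 0.64 [ 0.558 -0.082  0.04 ]
spool [288. 151.] 0.56 [ 0.656 -0.081  0.04 ]
glue [145. 180.] 0.5 [0.55  0.373 0.06 ]
edge_paint [310. 237.] 0.6 [ 0.381 -0.156  0.04 ]
tool_cup [ 92. 195.] 0.72 [0.501 0.546 0.04 ]
mallet [394. 177.] 0.82 [ 0.581 -0.426  0.03 ]
base [235. 186.] 0.87 [0.541 0.09  0.012]
side 51.99711532838883 -0.10791903790913687 [ 0.27174678 -0.79598224  1.00159331]
hub_top [249. 181.] 0.73 [0.554 0.074 0.092]
big_die [249. 176.] 0.79 [0.561 0.102 0.088]
big_die [267. 227.] 0.3 [ 0.541 -0.121  0.088]
lever_peg [266. 229.] 0.75 [ 0.538 -0.121  0.078]
lever_pivot [222. 265.] 0.7 [ 0.381 -0.17   0.041]
lever_pivot [260. 229.] 0.63 [ 0.531 -0.087  0.041]
setter [203. 162.] 0.61 [0.446 0.28  0.04 ]
rivet_jar [273. 157.] 0.65 [0.696 0.212 0.04 ]
spool [299. 217.] 0.71 [ 0.664 -0.086  0.04 ]
glue [223. 137.] 0.72 [0.551 0.365 0.06 ]
glue [299. 214.] 0.61 [ 0.66  -0.086  0.06 ]
edge_paint [222. 266.] 0.8 [ 0.381 -0.174  0.04 ]
tool_cup [196. 116.] 0.97 [0.493 0.566 0.04 ]
mallet [337. 316.] 0.74 [ 0.62  -0.425  0.03 ]
base [245. 200.] 0.76 [0.535 0.071 0.012]
```

```bash
python3 - <<'E'
import cv2
a=cv2.imread('pics/top0.png')[110:260,110:330];cv2.imwrite('pics/top0c.png',cv2.resize(a,None,fx=3.6,fy=3.6,interpolation=2)[:600])
a=cv2.imread('pics/side0.png')[100:290,170:350];cv2.imwrite('pics/side0c.png',cv2.resize(a,None,fx=3.1,fy=3.1,interpolation=2))
E
```

```text
(no output)
```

View pics/top0c.png

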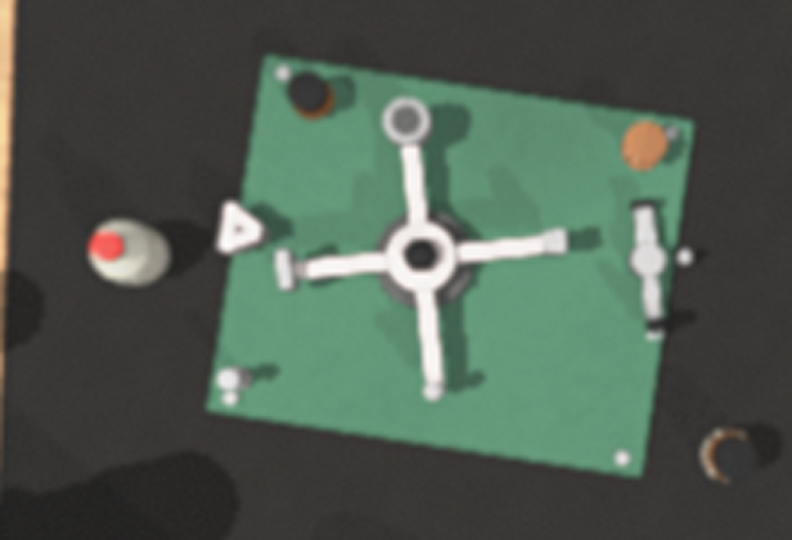

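View pics/side0c.png

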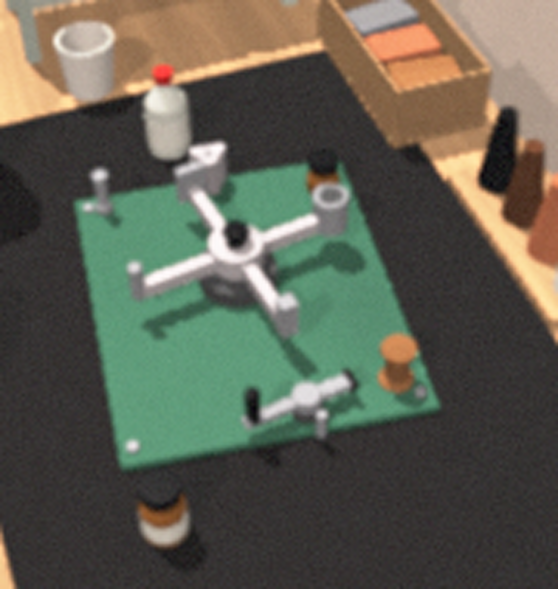

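```bash
python3 - <<'E'
from h import *
p=grab_frame('top');q=grab_frame('side')
T=lambda x,y:(x/3.6+110,y/3.6+110)
S=lambda x,y:(x/3.1+170,y/3.1+100)
for n,z,t,s in [('hub',.092,(421,254),(236,229)),('big',.088,(406,120),(331,192)),('flat',.088,(285,267),None),('thin',.088,(432,390),(135,266)),('sq',.088,(555,240),(289,300)),('tip',.062,(262,230),None),('peg',.078,(657,325),(251,393)),('pivot',.041,(649,260),(307,393)),('c1',.012,(267,55),(341,163)),('c2',.012,(694,121),(438,407)),('c3',.012,(641,476),(122,468)),('c4',.012,(207,409),(76,205)),('stop',.04,(686,257),(322,415)),('spool',.062,(645,145),(398,345)),('setter',.067,(228,378),(100,175)),('jar',.062,(308,91),(323,158))]:
    print(n,np.round(atz(p,T(*t),z)[:2],4),np.round(atz(q,S(*s),z)[:2],4) if s else '')
E
```

```text
hub [0.5522 0.1116] [0.5561 0.1113]
big [0.6691 0.1278] [0.6757 0.1333]
flat [0.5386 0.2291] 
thin [0.4351 0.0994] [0.4395 0.1006]
sq [ 0.5673 -0.0041] [ 0.5734 -0.0031]
tip [0.5723 0.2543] 
peg [ 0.4957 -0.0948] [ 0.4987 -0.0958]
pivot [ 0.5548 -0.0896] [ 0.5603 -0.0877]
c1 [0.7375 0.2627] [0.7411 0.2556]
c2 [ 0.6856 -0.1307] [ 0.6874 -0.1313]
c3 [ 0.36  -0.088] [ 0.364  -0.0895]
c4 [0.4123 0.3073] [0.4152 0.3002]
stop [ 0.5583 -0.1228] [ 0.5643 -0.1181]
spool [ 0.6555 -0.0825] [ 0.663  -0.0784]
setter [0.4415 0.2791] [0.4461 0.2793]
jar [0.6968 0.2173] [0.701  0.2184]
```

Request:
{"fn": "step_arm", "kwargs": {"commands": "32 28 0 0 0 0;32 28 0 0 0 0;32 28 0 0 0 0;32 28 0 0 0 0;32 28 0 0 0 0;32 28 0 0 0 0;32 28 0 0 0 0;32 28 0 0 0 0", "jaw": 0}}

```text
t: 2.4
eef_pos: [0.3959, 0.3343, 0.2518]
ee_rot: [-3.141, -0.0, -0.351]
force: [-0.9, 0.9, 0.4]
width: 0.0134
```

```bash
python3 - <<'E'
from h import *
s=get_state();p=grab_frame('wrist');save(p,'w1');print(s['t'],s['eef_pos'],s['ee_rot'],s['q'],p['fovy'],p['k1'],np.round(p['tool_from_camera'],3))
E
```

```text
2.4 [0.39591442 0.33429816 0.25183879] [-3.14103884e+00 -1.53975816e-04 -3.50576304e-01] [ 1.08043825e+00  9.89766566e-02 -3.29431769e-01  8.28160655e-05
 -1.14181803e+00  1.39747389e-01] 59.67801900039017 -0.08694585938689026 [[-0.001 -0.952 -0.307  0.083]
 [ 1.    -0.001 -0.001  0.001]
 [ 0.001 -0.307  0.952 -0.134]
 [ 0.     0.     0.     1.   ]]
```

View pics/w1.png

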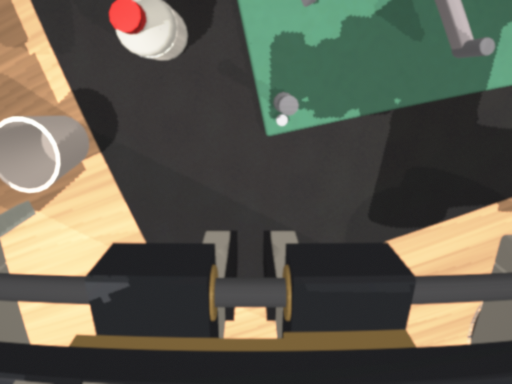

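Request:
{"fn": "step_arm", "kwargs": {"commands": "22 30 -20 0 0 0;22 30 -20 0 0 0;22 30 -20 0 0 0;22 30 -20 0 0 0;22 30 -20 0 0 0;0 0 0 0 0 0;0 0 0 0 0 0"}}

```text
t: 3.32
eef_pos: [0.4469, 0.1569, 0.3513]
ee_rot: [-3.141, 0.0, -0.352]
force: [0.1, 0.1, 0.9]
width: 0.0002
```

```bash
python3 - <<'E'
from h import *
s=get_state();p=grab_frame('wrist');save(p,'w2');print(s['t'],s['eef_pos'],s['ee_rot'],s['width'])
for n,z in dict(hub_top=.092,big_die=.088,lever_peg=.078,lever_pivot=.041).items():
    for q in recognise(p,n)[:2]: print(n,np.round(q['pixel']),round(q['conf'],2),np.round(atz(p,q['pixel'],z,s),4))
E
```

```text
3.325 [0.44694279 0.15686643 0.35127321] [-3.14139338e+00  4.02498479e-04 -3.51588923e-01] 0.0002314987348967117
hub_top [258.  56.] 0.55 [0.5468 0.1105 0.092 ]
big_die [254.  58.] 0.61 [0.5461 0.1146 0.088 ]
lever_peg [415.  27.] 0.79 [ 0.5183 -0.0718  0.078 ]
lever_pivot [416.  26.] 0.64 [ 0.5188 -0.0921  0.041 ]
```

View pics/w2.png

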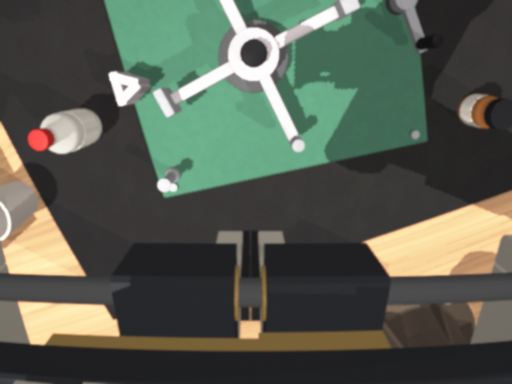

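```bash
python3 - <<'E'
from h import *
s=get_state();p=grab_frame('wrist')
im=cv2.resize(p['frame'][0:190,90:450,::-1],None,fx=2.2,fy=2.2,interpolation=2);cv2.imwrite('pics/w2c.png',im)
for n,px,z in [('hub',(254,52),.092),('tip',(148,87),.062),('flat',(167,102),.088),('thin',(298,145),.088),('sq',(349,4),.088),('peg',(433,43),.078),('c4',(165,197),.012),('c3',(428,141),.012)]:
    print(n,np.round(atz(p,px,z,s),4))
E
```

```text
hub [0.5522 0.1134 0.092 ]
tip [0.5617 0.2479 0.062 ]
flat [0.536  0.2267 0.088 ]
thin [0.4354 0.0995 0.088 ]
sq [ 0.5654 -0.0018  0.088 ]
peg [ 0.4949 -0.0885  0.078 ]
c4 [0.4118 0.3057 0.012 ]
c3 [ 0.3596 -0.0879  0.012 ]
```

View pics/w2c.png

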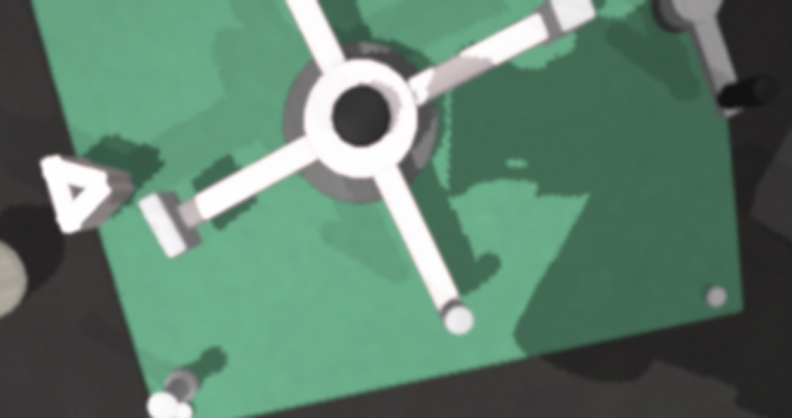

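Request:
{"fn": "step_arm", "kwargs": {"commands": "47 1 0 0 0 0;47 1 0 0 0 0;47 1 0 0 0 0;47 0 0 0 0 0;0 0 30 0 0 0.183;0 0 30 0 0 0.183;0 0 30 0 0 0.183;0 0 30 0 0 0.183"}}

```text
t: 4.62
eef_pos: [0.6226, 0.0898, 0.2302]
ee_rot: [3.141, -0.0, -1.088]
force: [-0.3, 0.3, 0.5]
width: 0.0003
```

Request:
{"fn": "step_arm", "kwargs": {"commands": "0 0 20 0 0 0.183;0 0 20 0 0 0.183;0 0 0 0 0 0;0 0 0 0 0 0"}}

```text
t: 5.12
eef_pos: [0.6231, 0.0898, 0.1922]
ee_rot: [-3.141, -0.0, -1.444]
force: [-0.3, 0.3, 1.3]
width: 0.0004
```

```bash
python3 - <<'E'
from h import *
s=get_state();print(s['t'],s['eef_pos'],s['ee_rot'],s['force'],s['q'])
p=grab_frame('wrist');save(p,'w3')
p=grab_frame('side');cv2.imwrite('pics/s3.png',cv2.resize(p['frame'][80:290,150:370,::-1],None,fx=2.8,fy=2.8,interpolation=2))
E
```

```text
5.125 [0.62312359 0.0897589  0.19222566] [-3.14094301e+00 -2.27872235e-04 -1.44415018e+00] [-0.3218834   0.25867226  1.33666568] [ 4.52893261e-01  3.26775652e-01 -1.75973848e-01  4.84082225e-04
 -1.06750453e+00 -3.26480402e-01]
```

View pics/w3.png

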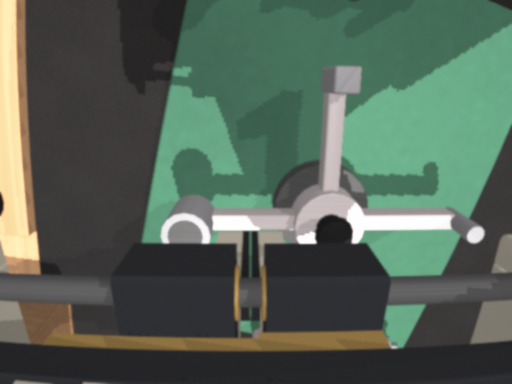

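View pics/s3.png

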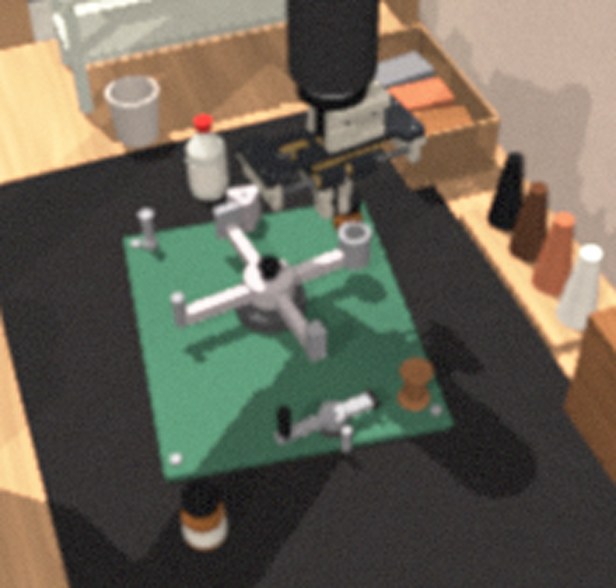

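```bash
python3 - <<'E'
from h import *
s=get_state();p=grab_frame('wrist')
e=s['eef_pos'];print(proj(p,[e[0],e[1],.062],s))
for n,px,z in [('hub',(333,232),.092),('big',(185,233),.088),('arm',(250,219),.062),('sq',(347,79),.088),('thin',(475,234),.088)]:
    print(n,np.round(atz(p,px,z,s),4))
E
```

```text
[249.46710205 186.32027664]
hub [0.5556 0.109  0.092 ]
big [0.6697 0.1261 0.088 ]
arm [0.6192 0.1188 0.062 ]
sq [ 0.5672 -0.0036  0.088 ]
thin [0.4356 0.0992 0.088 ]
```

Request:
{"fn": "step_arm", "kwargs": {"commands": "0 0 30 0 0 0;0 0 30 0 0 0;0 0 30 0 0 0;0 0 20 0 0 0;0 0 10 0 0 0;0 0 0 0 0 0"}}

```text
t: 6.02
eef_pos: [0.6227, 0.0894, 0.0716]
ee_rot: [3.141, -0.0, -1.448]
force: [-0.1, -0.3, 0.5]
width: 0.0005
```

```bash
python3 - <<'E'
from h import *
s=get_state();print(s['t'],s['eef_pos'],s['ee_rot'],s['force'])
p=grab_frame('wrist');save(p,'w4')
hub=np.array([.553,.1115]);c,sn=np.cos(s['ee_rot'][2]),np.sin(s['ee_rot'][2])
X=np.array([c,sn]);Y=np.array([sn,-c]);d=hub-s['eef_pos'][:2];print('hub in tool mm',d@X*1e3,d@Y*1e3)
E
```

```text
6.025 [0.62273043 0.08941644 0.07156762] [ 3.14127403e+00 -2.07829040e-04 -1.44818560e+00] [-0.09097219 -0.32470326  0.54172494]
hub in tool mm -30.446061776839333 66.50603818326792
```

View pics/w4.png

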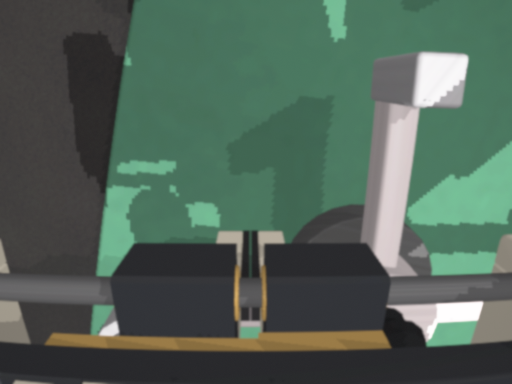

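Request:
{"fn": "step_arm", "kwargs": {"commands": "-7 0 0 0 0 0;-7 0 0 0 0 0;-6.7 -1.3 0 0 0 -0.1;-6.7 -1.3 0 0 0 -0.1;-6.7 -1.3 0 0 0 -0.1;-6.7 -1.3 0 0 0 -0.1;0 0 0 0 0 0"}}

```text
t: 6.95
eef_pos: [0.6189, 0.1313, 0.072]
ee_rot: [-3.141, 0.0, -1.048]
force: [-0.8, 0.2, -0.4]
width: -0.0001
```

```bash
python3 - <<'E'
from h import *
s=get_state();print(s['t'],s['eef_pos'],s['ee_rot'],s['force'])
p=grab_frame('side');cv2.imwrite('pics/s5.png',cv2.resize(p['frame'][80:290,150:370,::-1],None,fx=2.8,fy=2.8,interpolation=2))
hub=np.array([.553,.1115]);c,sn=np.cos(s['ee_rot'][2]),np.sin(s['ee_rot'][2])
X=np.array([c,sn]);Y=np.array([sn,-c]);d=hub-s['eef_pos'][:2];print('hub in tool mm',d@X*1e3,d@Y*1e3)
E
```

```text
6.95 [0.61888948 0.13125995 0.07204767] [-3.14080038e+00  1.14696833e-05 -1.04849789e+00] [-0.8233699   0.24749675 -0.41083224]
hub in tool mm -15.745059344825288 66.96246452160446
```

View pics/s5.png

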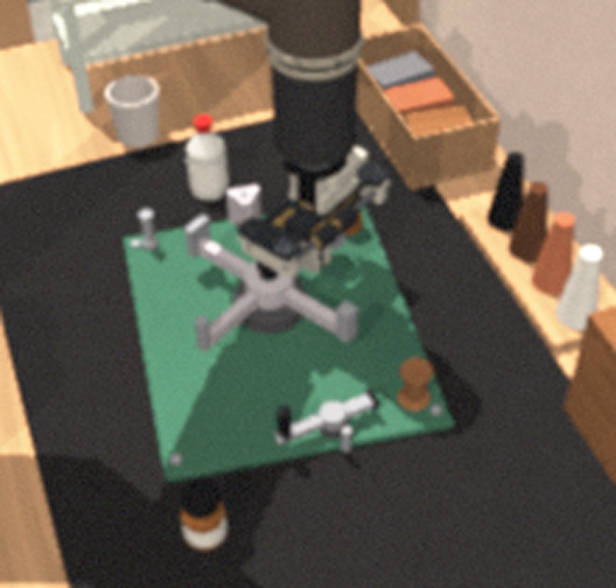

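Request:
{"fn": "step_arm", "kwargs": {"commands": "-6.7 -1.3 0 0 0 -0.1;-6.7 -1.3 0 0 0 -0.1;-6.7 -1.3 0 0 0 -0.1;-6.7 -1.3 0 0 0 -0.1;-6.7 -1.3 0 0 0 -0.1;-6.7 -1.3 0 0 0 -0.1;-6.7 -1.3 0 0 0 -0.1;0 0 0 0 0 0"}}

```text
t: 8.0
eef_pos: [0.5911, 0.1684, 0.0718]
ee_rot: [-3.141, -0.0, -0.351]
force: [0.1, 0.8, -0.5]
width: 0.0
```

```bash
python3 - <<'E'
from h import *
s=get_state();print(s['t'],s['eef_pos'],s['ee_rot'],s['force'])
p=grab_frame('side');cv2.imwrite('pics/s6.png',cv2.resize(p['frame'][100:290,170:350,::-1],None,fx=3.1,fy=3.1,interpolation=2))
p=grab_frame('top');cv2.imwrite('pics/t6.png',cv2.resize(p['frame'][110:260,110:330,::-1],None,fx=3.6,fy=3.6,interpolation=2))
hub=np.array([.553,.1115]);c,sn=np.cos(s['ee_rot'][2]),np.sin(s['ee_rot'][2])
X=np.array([c,sn]);Y=np.array([sn,-c]);d=hub-s['eef_pos'][:2];print('hub in tool mm',d@X*1e3,d@Y*1e3)
E
```

```text
8.0 [0.59107147 0.1684045  0.07181982] [-3.14135865e+00 -1.18769691e-04 -3.50717481e-01] [ 0.07044781  0.78717722 -0.48982158]
hub in tool mm -16.203143276988484 66.52080381895124
```

View pics/s6.png

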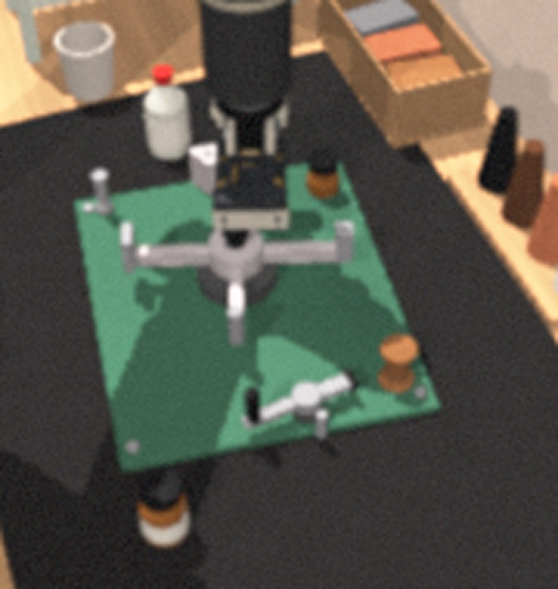

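View pics/t6.png

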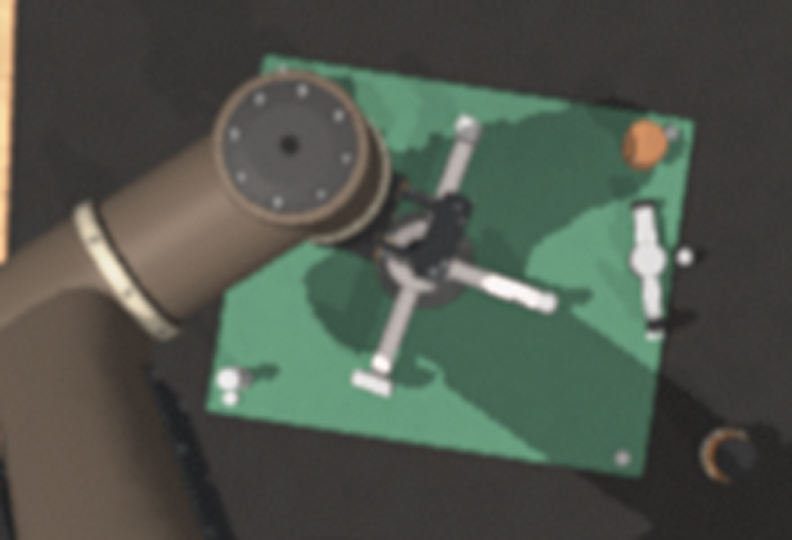

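```bash
cat > m.py <<'E'
from h import *
def ang(a,b): d=a-b; return np.degrees(np.arctan2(d[1],d[0]))
E
python3 - <<'E'
from m import *
p=grab_frame('top');q=grab_frame('side')
T=lambda x,y:(x/3.6+110,y/3.6+110)
S=lambda x,y:(x/3.1+170,y/3.1+100)
sq,fl,th,hub=[atz(p,T(*c),z) for c,z in [((467,126),.088),((372,383),.088),((545,302),.088),((421,254),.092)]]
print('top sq-flat+90',ang(sq,fl)+90-0,'hub-thin',ang(hub,th), 'sq-hub',ang(sq,hub)+90,'hub-fl',ang(hub,fl)+90)
sq,fl,th,hub=[atz(q,S(*c),z) for c,z in [((345,228),.088),((128,232),.088),((237,289),.088),((236,229),.092)]]
print('side',ang(sq,fl)+90,'hub-thin',ang(hub,th),'hub-fl',ang(hub,fl)+90)
E
```

```text
top sq-flat+90 71.20123011702738 hub-thin 70.16178598202704 sq-hub 71.86507241095266 hub-fl 70.5392010169012
side 70.36833311978106 hub-thin 71.37725624100051 hub-fl 69.05103776529135
```

Request:
{"fn": "step_arm", "kwargs": {"commands": "-6 -1.1 0 0 0 -0.09;-6 -1.1 0 0 0 -0.09;0 0 0 0 0 0;10 0 0 0 0 0;0 0 -40 0 0 0;0 0 -60 0 0 0;-20 0 -60 0 0 0;-40 0 -50 0 0 0"}}

```text
t: 9.2
eef_pos: [0.5332, 0.1818, 0.2819]
ee_rot: [-3.141, -0.001, -0.172]
force: [0.5, 1.4, 1.0]
width: 0.0004
```

Request:
{"fn": "step_arm", "kwargs": {"commands": "-50 10 -30 0 0 0;-50 10 0 0 0 0;-40 0 0 0 0 0;0 0 0 0 0 0;0 0 0 0 0 0"}}

```text
t: 9.82
eef_pos: [0.3915, 0.1861, 0.3101]
ee_rot: [-3.141, -0.001, -0.169]
force: [0.8, -0.2, -0.3]
width: 0.0003
```

```bash
python3 - <<'E'
from h import *
s=get_state();print(s['t'],s['eef_pos'],s['ee_rot'],s['force'])
p=grab_frame('wrist');save(p,'w7')
p=grab_frame('top');save(p,'t7')
cv2.imwrite('pics/t7c.png',cv2.resize(p['frame'][110:260,110:330,::-1],None,fx=3.6,fy=3.6,interpolation=2))
E
```

```text
9.825 [0.39151439 0.18609377 0.3101355 ] [-3.14100396e+00 -5.70056580e-04 -1.69406905e-01] [ 0.7884313  -0.22175294 -0.25867343]
```

View pics/w7.png

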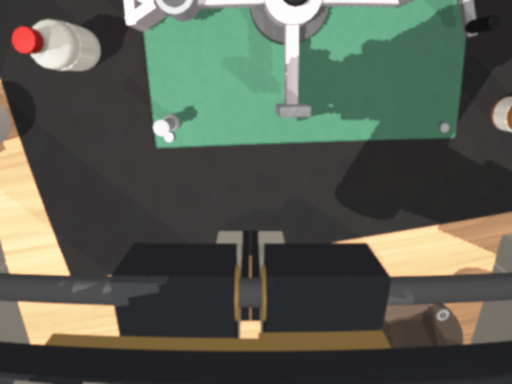

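View pics/t7c.png

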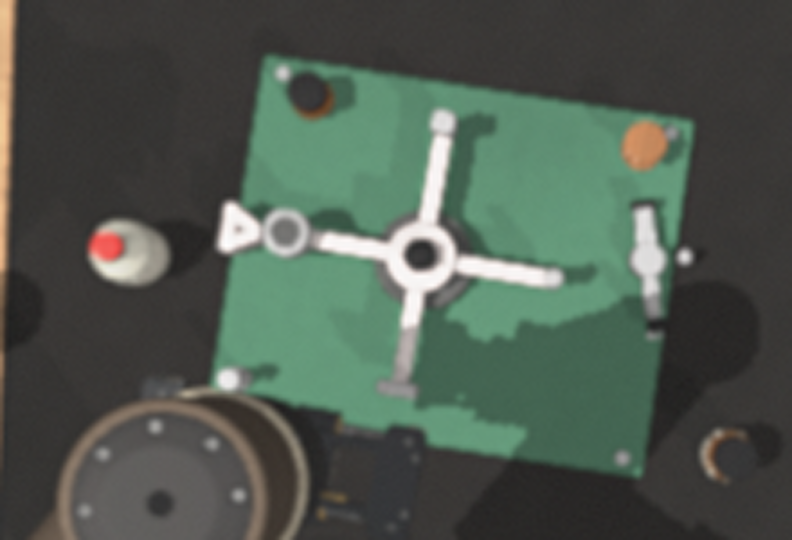

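Request:
{"fn": "step_arm", "kwargs": {"commands": "30 0 -30 0 0 0;30 0 -30 0 0 0;20 0 -20 0 0 0;0 0 0 0 0 0;0 0 0 0 0 0"}}

```text
t: 10.55
eef_pos: [0.4697, 0.1722, 0.3883]
ee_rot: [3.14, 0.002, -0.17]
force: [-0.1, 0.3, -0.6]
width: 0.0006
```

```bash
python3 - <<'E'
from m import *
s=get_state();print(s['t'],s['eef_pos'],s['ee_rot'],s['force'])
p=grab_frame('wrist');save(p,'w8')
cv2.imwrite('pics/w8c.png',cv2.resize(p['frame'][0:200,110:430,::-1],None,fx=2.5,fy=2.5,interpolation=2))
p=grab_frame('top')
T=lambda x,y:(x/3.6+110,y/3.6+110)
D={n:atz(p,T(*c),z) for n,c,z in [('hub',(421,254),.092),('big',(286,231),.088),('thin',(552,277),.088),('sq',(443,122),.088),('fl',(397,386),.088),('tip',(262,230),.062),('c1',(267,55),.012),('c2',(694,121),.012)]}
print('big-thin',ang(D['big'],D['thin']),'sqfl',ang(D['sq'],D['fl'])+90,'big-hub',ang(D['big'],D['hub']),'tip-hub',ang(D['tip'],D['hub']),'edge',ang(D['c1'],D['c2']))
E
```

```text
10.55 [0.46972982 0.17218222 0.38825144] [ 3.14013001e+00  1.83872127e-03 -1.70157231e-01] [-0.068908    0.26309031 -0.55765009]
big-thin 81.44086629159351 sqfl 81.59151048192825 big-hub 81.47539749399488 tip-hub 81.97699712791847 edge 82.48338993646777
```

View pics/w8c.png

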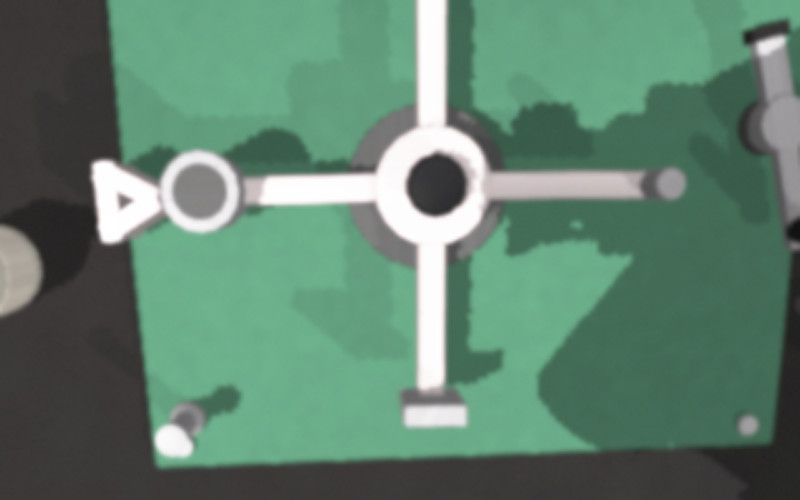

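```bash
python3 - <<'E'
from m import *
s=get_state();p=grab_frame('wrist')
T=lambda x,y:(x/2.5+110,y/2.5)
D={n:atz(p,T(*c),z,s) for n,c,z in [('hub',(436,184),.092),('big',(200,191),.088),('thin',(669,184),.088),('fl',(435,413),.088),('b1',(97,164),.062),('b2',(109,240),.062),('c4',(157,467),.012),('c3',(772,443),.012),('tip',(165,200),.062),('armL',(265,191),.062),('armLr',(375,188),.062)]}
for k,v in D.items(): print(k,np.round(v[:2],4))
D['bm']=(D['b1']+D['b2'])/2
print('big-thin',ang(D['big'],D['thin']),'hub-fl+90',ang(D['hub'],D['fl'])+90,'big-hub',ang(D['big'],D['hub']),'bm-hub',ang(D['bm'],D['hub']),'edge',ang(D['c4'],D['c3']),'Vback',ang(D['b1'],D['b2'])+90,'tip-hub',ang(D['tip'],D['hub']), 'arm',ang(D['armL'],D['armLr']))
E
```

```text
hub [0.5521 0.1144]
big [0.5689 0.2302]
thin [ 0.534  -0.0021]
fl [0.4362 0.1311]
b1 [0.5935 0.2853]
b2 [0.5541 0.2884]
c4 [0.4111 0.3073]
c3 [ 0.3598 -0.0878]
tip [0.5689 0.2538]
armL [0.5639 0.2007]
armLr [0.5555 0.1433]
big-thin 81.44074888123843 hub-fl+90 81.8040905385556 big-hub 81.74336506647201 bm-hub 82.84180384812942 edge 82.61239024505645 Vback 85.46957269433034 tip-hub 83.15977772253049 arm 81.65449198737772
```

Request:
{"fn": "step_arm", "kwargs": {"commands": "40 -7 20 0 0 0;40 -7 40 0 0 0;39 -7 50 0 0 0;0 0 50 0 0 0;0 0 50 0 0 0;0 0 50 0 0 0;0 0 30 0 0 0;0 0 0 0 0 0"}}

```text
t: 11.7
eef_pos: [0.5879, 0.1725, 0.0982]
ee_rot: [3.138, 0.004, -0.168]
force: [0.4, -0.1, 0.1]
width: 0.0
```

Request:
{"fn": "step_arm", "kwargs": {"commands": "0 0 16 0 0 0;0 0 10 0 0 0;0 0 0 0 0 0;0 0 0 0 0 0"}}

```text
t: 12.2
eef_pos: [0.5901, 0.1733, 0.0752]
ee_rot: [-3.141, -0.001, -0.169]
force: [0.7, 0.1, -0.1]
width: 0.0006
```

```bash
cat > c.py <<'E'
from h import *
s=get_state();hub=np.array([.553,.1115]);c,sn=np.cos(s['ee_rot'][2]),np.sin(s['ee_rot'][2])
X=np.array([c,sn]);Y=np.array([sn,-c]);d=hub-s['eef_pos'][:2];print(s['t'],s['eef_pos'],s['ee_rot'],s['force'],'hub in tool mm',d@X*1e3,d@Y*1e3)
E
python3 c.py
```

```text
12.2 [0.5901438  0.17328841 0.07524651] [-3.14113824e+00 -6.84738220e-04 -1.68706135e-01] [ 0.66607833  0.12346413 -0.0584384 ] hub in tool mm -26.241754660046652 67.14789122303571
```

Request:
{"fn": "step_arm", "kwargs": {"commands": "-5 0 0 0 0 0;-5 0 0 0 0 0;-1.2 0 0 0 0 0;0 0 0 0 0 0;0 0 0 0 0 0"}}

```text
t: 12.82
eef_pos: [0.5789, 0.1751, 0.0748]
ee_rot: [-3.141, -0.0, -0.169]
force: [1.0, -0.5, -0.2]
width: 0.0003
```

```bash
python3 c.py
```

```text
12.825 [0.57894599 0.17513608 0.0748072 ] [-3.14136661e+00 -2.29043174e-04 -1.68830749e-01] [ 0.95983292 -0.51995729 -0.22861024] hub in tool mm -14.884322134101838 67.09099905964592
```

Request:
{"fn": "step_arm", "kwargs": {"commands": "10 0 0 0 0 0;0 0 -60 0 0 0;-0 0 -60 0 0 0;-20 5 -60 0 0 0;-40 5 -60 0 0 0;-40 5 -60 0 0 0;-19 6 -13 0 0 0;0 0 0 0 0 0"}}

```text
t: 13.82
eef_pos: [0.4787, 0.1722, 0.3727]
ee_rot: [-3.138, -0.002, -0.168]
force: [1.1, -0.7, -0.1]
width: 0.0002
```

```bash
python3 - <<'E'
from m import *
s=get_state();print(s['t'],s['eef_pos'],s['ee_rot'],s['force'])
p=grab_frame('wrist');save(p,'w9')
cv2.imwrite('pics/w9c.png',cv2.resize(p['frame'][0:200,110:430,::-1],None,fx=2.5,fy=2.5,interpolation=2))
p=grab_frame('top')
cv2.imwrite('pics/t9c.png',cv2.resize(p['frame'][110:260,110:330,::-1],None,fx=3.6,fy=3.6,interpolation=2))
E
```

```text
13.825 [0.47867415 0.17222535 0.37268706] [-3.13846525e+00 -2.39105947e-03 -1.67982902e-01] [ 1.09077874 -0.68524679 -0.08422555]
```

View pics/w9c.png

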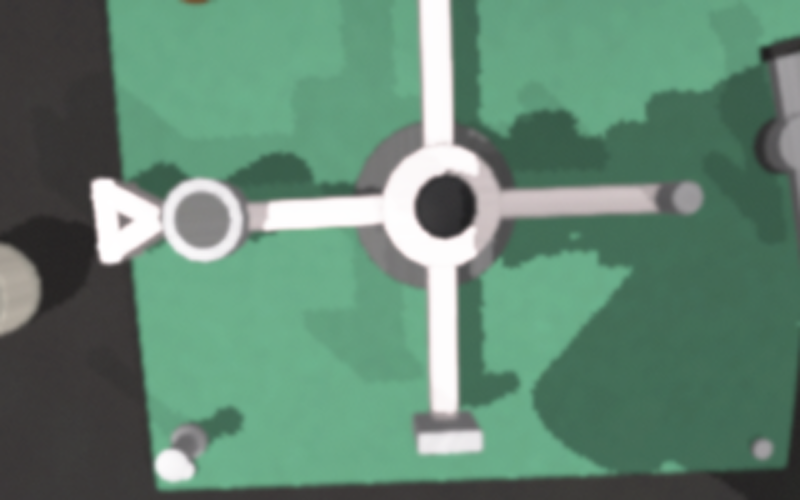

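View pics/t9c.png

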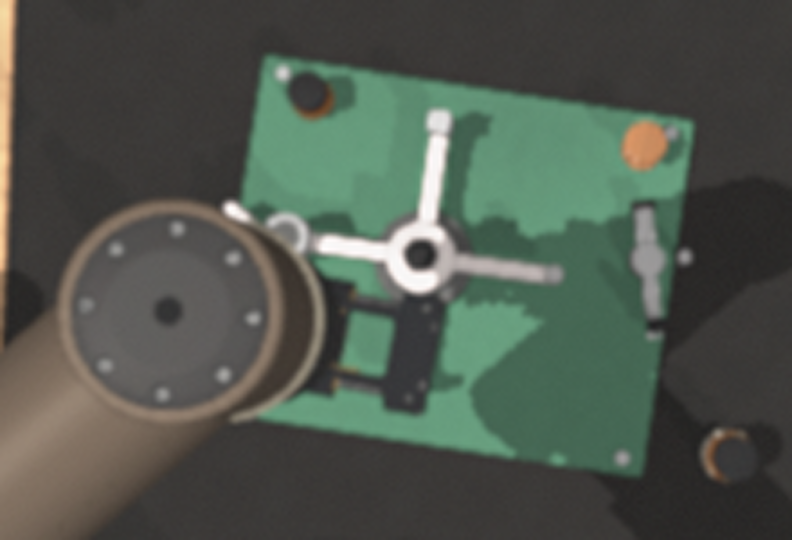

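```bash
python3 - <<'E'
from m import *
s=get_state();p=grab_frame('wrist');save(p,'w9b')
T=lambda x,y:(x/2.5+110,y/2.5)
D={n:atz(p,T(*c),z,s) for n,c,z in [('hub',(445,206),.092),('big',(204,220),.088),('thin',(687,197),.088),('fl',(450,441),.088),('b1',(95,182),.062),('b2',(109,260),.062),('c4',(157,490),.012),('c3',(787,466),.012),('tip',(163,217),.062)]}
D['bm']=(D['b1']+D['b2'])/2
print(np.round(D['hub'],4),np.round(D['big'],4))
print('big-thin',ang(D['big'],D['thin']),'hub-fl+90',ang(D['hub'],D['fl'])+90,'big-hub',ang(D['big'],D['hub']),'bm-hub',ang(D['bm'],D['hub']),'edge',ang(D['c4'],D['c3']),'tip-hub',ang(D['tip'],D['hub']))
p=grab_frame('top')
T=lambda x,y:(x/3.6+110,y/3.6+110)
D={n:atz(p,T(*c),z) for n,c,z in [('hub',(421,254),.092),('big',(286,234),.088),('thin',(551,273),.088),('sq',(438.5,122),.088)]}
print(ang(D['big'],D['thin']),ang(D['sq'],D['hub'])+90)
E
```

```text
[0.5516 0.1137 0.092 ] [0.5648 0.2283 0.088 ]
big-thin 83.29298386542216 hub-fl+90 83.56547117183992 big-hub 83.43605547702477 bm-hub 82.5693785740929 edge 82.56948994765686 tip-hub 82.37426288151781
82.88293239166482 84.04605985887294
```

```bash
cat > fit.py <<'E'
from m import *
from scipy.ndimage import map_coordinates
def armfit(p,s,hub,a0,rs,z=.062):
    g=p['frame'].astype(float); g=g[:,:,0]-0.0*g[:,:,1]  # red: arm bright, green dark
    u=np.array([np.cos(a0),np.sin(a0)]);v=np.array([-u[1],u[0]]);w=np.arange(-.02,.02001,.0005);pts=[]
    for r in rs:
        P=[proj(p,[*(hub+u*r+v*k),z],s) for k in w]; P=np.array(P)
        pr=map_coordinates(g,[P[:,1],P[:,0]],order=1,mode='nearest')
        d=np.gradient(np.convolve(np.pad(pr,2,mode='edge'),np.ones(5)/5,'valid'))
        i,j=np.argmax(d),np.argmin(d)
        if j>i: pts.append((r,(w[i]+w[j])/2,w[j]-w[i]))
    pts=np.array(pts);m=np.abs(pts[:,2]-.014)<.004;pts=pts[m]
    if len(pts)<6: return None
    k=np.polyfit(pts[:,0],pts[:,1],1);res=np.std(pts[:,1]-np.polyval(k,pts[:,0]))
    return np.degrees(a0+np.arctan(k[0])),k[1]*1e3,len(pts),res*1e3
def allarms(p,s,hub,a):
    for n,o,r in [('big',0,np.arange(.034,.094,.002)),('flat',90,np.arange(.034,.094,.002)),('thin',180,np.arange(.034,.094,.002)),('sq',270,np.arange(.034,.094,.002))]:
        f=armfit(p,s,hub,np.radians(a+o),r)
        print(n,None if f is None else np.round([f[0]-o,*f[1:]],2))
E
python3 - <<'E'
from fit import *
hub=np.array([.5518,.1135])
s=get_state();p=grab_frame('wrist');allarms(p,s,hub,83)
print('top');p=grab_frame('top');allarms(p,None,np.array([.5525,.112]),83)
print('side');p=grab_frame('side');allarms(p,None,np.array([.556,.111]),83)
E
```

```text
big [83.42 -0.51 30.    0.14]
flat [83.39 -0.74 30.    0.1 ]
thin [83.35  0.11 30.    0.13]
sq [83.56  0.18 30.    0.1 ]
top
big [83.07  0.26 14.    0.41]
flat None
thin [83.18  0.27 30.    0.6 ]
sq [82.79  3.1  15.    0.43]
side
big [77.63  9.56  8.    2.29]
flat [83.38 -4.89 12.    0.43]
thin [83.63 -2.51 20.    0.63]
sq [83.04  5.03 13.    0.53]
```

Request:
{"fn": "step_arm", "kwargs": {"commands": "25 -8 0 0 0 -0.037;25 -7 20 0 0 0;0 0 50 0 0 0;0 0 50 0 0 0;0 0 50 0 0 0;0 0 50 0 0 0;0 0 40 0 0 0;0 0 0 0 0 0"}}

```text
t: 15.18
eef_pos: [0.529, 0.178, 0.1072]
ee_rot: [3.136, 0.006, -0.132]
force: [0.6, 0.2, 1.2]
width: 0.0005
```

Request:
{"fn": "step_arm", "kwargs": {"commands": "0 0 20 0 0 0;0 0 16 0 0 0;0 0 0 0 0 0;0 0 0 0 0 0"}}

```text
t: 15.68
eef_pos: [0.5313, 0.1798, 0.0755]
ee_rot: [-3.141, -0.001, -0.132]
force: [0.3, 1.1, 1.0]
width: 0.0004
```

```bash
cat > live.py <<'E'
from fit import *
import sys
s=get_state();p=grab_frame('wrist')
print(s['t'],np.round(s['eef_pos'],4),np.round(s['ee_rot'],4),np.round(s['force'],2))
u=np.array([.1305,.9914]);v=np.array([-.9914,.1305]);d=s['eef_pos'][:2]-np.array([.5523,.1134]);print('along,perp mm',d@u*1e3,d@v*1e3)
allarms(p,s,np.array([.5518,.1135]),83);save(p,sys.argv[1])
E
python3 live.py w10
```

```text
15.675 [0.5313 0.1798 0.0755] [-3.141e+00 -1.000e-03 -1.315e-01] [0.27 1.14 1.05]
along,perp mm 63.120796479885136 29.52560077604578
big None
flat None
thin None
sq [83.83 -0.15 27.    0.14]
```

View pics/w10.png

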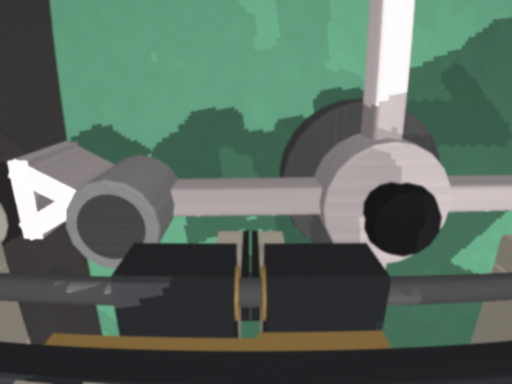

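Request:
{"fn": "step_arm", "kwargs": {"commands": "5 0 0 0 0 0;5 0 0 0 0 0;0 0 0 0 0 0;0 0 0 0 0 0"}}

```text
t: 16.23
eef_pos: [0.5406, 0.1781, 0.0745]
ee_rot: [3.141, 0.0, -0.132]
force: [0.1, -0.7, 0.3]
width: 0.0009
```

```bash
python3 live.py w11
```

```text
16.225 [0.5406 0.1781 0.0745] [ 3.1415e+00  2.0000e-04 -1.3210e-01] [ 0.07 -0.7   0.33]
along,perp mm 62.60885577393796 20.045476912247768
big None
flat None
thin None
sq [83.91 -0.35 27.    0.15]
```

Request:
{"fn": "step_arm", "kwargs": {"commands": "2 0 0 0 0 0;0 0 0 0 0 0"}}

```text
t: 16.52
eef_pos: [0.5425, 0.1779, 0.0745]
ee_rot: [3.141, 0.0, -0.132]
force: [-0.4, 0.7, -0.3]
width: 0.0007
```

```bash
python3 live.py w12
```

```text
16.525 [0.5425 0.1779 0.0745] [ 3.1414e+00  3.0000e-04 -1.3180e-01] [-0.41  0.67 -0.27]
along,perp mm 62.67364214922366 18.119799729671662
big None
flat None
thin None
sq [ 8.334e+01 -2.400e-01  2.700e+01  6.000e-02]
```

Request:
{"fn": "step_arm", "kwargs": {"commands": "1 0 0 0 0 0;0 0 0 0 0 0"}}

```text
t: 16.82
eef_pos: [0.5434, 0.1779, 0.0745]
ee_rot: [3.142, 0.0, -0.132]
force: [-2.8, 0.8, 0.7]
width: 0.0002
```

```bash
python3 live.py w13
```

```text
16.825 [0.5434 0.1779 0.0745] [ 3.1416e+00  3.0000e-04 -1.3200e-01] [-2.81  0.78  0.74]
along,perp mm 62.75239390751873 17.22363850468142
big None
flat None
thin None
sq [82.59 -0.23 27.    0.15]
```

Request:
{"fn": "step_arm", "kwargs": {"commands": "-10 0 0 0 0 0;-5 0 -50 0 0 0;0 0 -60 0 0 0;-20 0 -60 0 0 0;-20 0 -60 0 0 0;-10 0 -60 0 0 0;0 0 0 0 0 0;0 0 0 0 0 0"}}

```text
t: 17.88
eef_pos: [0.479, 0.1862, 0.363]
ee_rot: [-3.141, -0.0, -0.132]
force: [-0.2, -0.2, -0.1]
width: 0.0004
```

```bash
python3 live.py w14; python3 - <<'E'
import cv2
a=cv2.imread('pics/w14.png')[0:200,110:430];cv2.imwrite('pics/w14c.png',cv2.resize(a,None,fx=2.5,fy=2.5,interpolation=2))
E
```

```text
17.875 [0.479  0.1862 0.363 ] [-3.1409 -0.     -0.1317] [-0.17 -0.17 -0.13]
along,perp mm 62.60546847491577 82.21688743088374
big [82.13 -0.47 30.    0.12]
flat [82.28 -1.03 30.    0.12]
thin [8.209e+01 7.000e-02 3.000e+01 9.000e-02]
sq [81.76  0.89 30.    0.15]
```

View pics/w14c.png

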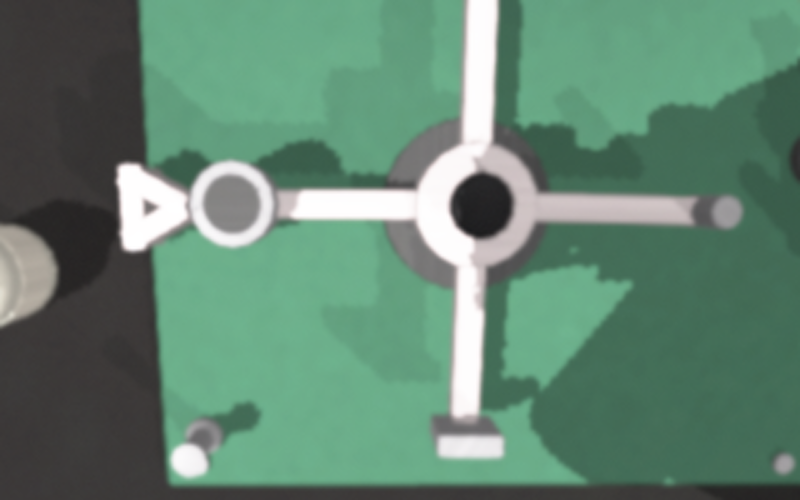

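Request:
{"fn": "step_arm", "kwargs": {"commands": "10 50 0 0 0 0;10 50 0 0 0 0;10 50 0 0 0 0;10 50 0 0 0 0;8 47 0 0 0 0;0 0 20 0 0 0.17;0 0 20 0 0 0.17;0 0 20 0 0 0.17"}}

```text
t: 18.92
eef_pos: [0.494, -0.0654, 0.3006]
ee_rot: [3.139, 0.002, -0.649]
force: [-0.3, -0.0, 0.7]
width: 0.0004
```

Request:
{"fn": "step_arm", "kwargs": {"commands": "0 0 20 0 0 0.17;0 0 20 0 0 0.17;0 0 20 0 0 0.17;0 0 20 0 0 0.17;0 0 20 0 0 0.17;0 0 0 0 0 0;0 0 0 0 0 0"}}

```text
t: 19.8
eef_pos: [0.4948, -0.065, 0.2031]
ee_rot: [3.141, -0.001, -1.488]
force: [-1.2, 1.5, 0.4]
width: 0.0004
```

```bash
python3 - <<'E'
from h import *
s=get_state();p=grab_frame('wrist');save(p,'w15');print(s['t'],s['eef_pos'],s['ee_rot'],s['q'])
for n,z in dict(lever_peg=.078,lever_pivot=.041).items():
    for q in recognise(p,n)[:2]: print(n,np.round(q['pixel']),round(q['conf'],2),np.round(atz(p,q['pixel'],z,s),4))
E
```

```text
19.8 [ 0.49477319 -0.06504807  0.20307441] [ 3.14073503e+00 -5.22011582e-04 -1.48797762e+00] [ 2.64052448e-01  1.07941046e-01 -4.38355098e-01  4.19773196e-04
 -1.02543789e+00 -1.81451884e-01]
lever_peg [189. 146.] 0.9 [ 0.5449 -0.0961  0.078 ]
lever_pivot [187. 146.] 0.76 [ 0.5525 -0.0888  0.041 ]
```

View pics/w15.png

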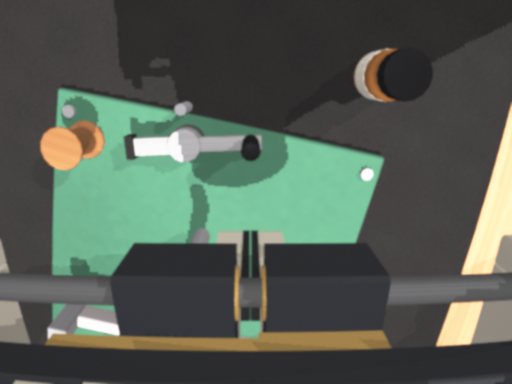

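```bash
python3 - <<'E'
from h import *
s=get_state();p=grab_frame('wrist')
c,sn=np.cos(s['ee_rot'][2]),np.sin(s['ee_rot'][2]);X=np.array([c,sn]);Y=np.array([sn,-c])
for n,px,z in [('peg',(251,148),.078),('pivot',(188,145),.041),('stop',(187,106),.04)]:
    w=atz(p,px,z,s);d=w[:2]-s['eef_pos'][:2];print(n,np.round(w,4),'tool',d@X*1e3,d@Y*1e3)
E
```

```text
peg [ 0.4965 -0.098   0.078 ] tool 33.18061043889689 1.30931383287114
pivot [ 0.5525 -0.0891  0.041 ] tool 28.795780420792546 -55.18087857715098
stop [ 0.5545 -0.1233  0.04  ] tool 63.08775909547093 -54.45624183936569
```

Request:
{"fn": "step_arm", "kwargs": {"commands": "0 0 40 0 0 0;0 0 40 0 0 0;0 0 30 0 0 0;0 0 18 0 0 0;0 0 0 0 0 0;6 0 0 0 0 0;7 0 0 0 0 0;0 0 0 0 0 0"}}

```text
t: 21.0
eef_pos: [0.4962, -0.0783, 0.0759]
ee_rot: [-3.14, 0.0, -1.492]
force: [-0.7, -1.1, -0.8]
width: 0.0005
```

```bash
cat > lv.py <<'E'
from h import *
import sys
s=get_state();p=grab_frame('wrist');save(p,sys.argv[1]);c,sn=np.cos(s['ee_rot'][2]),np.sin(s['ee_rot'][2]);X=np.array([c,sn]);Y=np.array([sn,-c])
d=np.array([.5535,-.0892])-s['eef_pos'][:2];print(s['t'],np.round(s['eef_pos'],4),s['ee_rot'][2],np.round(s['force'],2),'pivot in tool',d@X*1e3,d@Y*1e3)
E
python3 lv.py w16
```

```text
21.0 [ 0.4962 -0.0783  0.0759] -1.4924689435238143 [-0.73 -1.11 -0.83] pivot in tool 15.339871363916178 -56.26937741550808
```

View pics/w16.png

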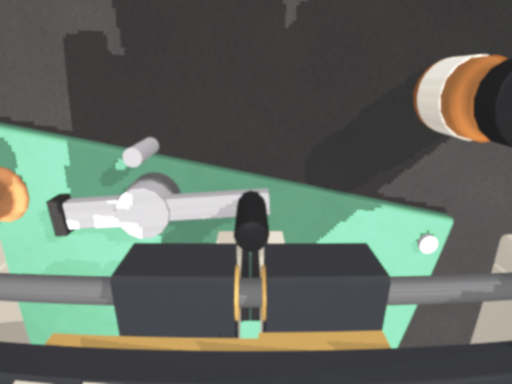

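Request:
{"fn": "step_arm", "kwargs": {"commands": "5.8 1.2 0 0 0 -0.1;5.8 1.2 0 0 0 -0.1;5.8 1.2 0 0 0 -0.1;5.8 1.2 0 0 0 -0.1;5.8 1.2 0 0 0 -0.1;5.8 1.2 0 0 0 -0.1;5.8 1.2 0 0 0 -0.1;0 0 0 0 0 0"}}

```text
t: 22.05
eef_pos: [0.5028, -0.1181, 0.0752]
ee_rot: [3.142, -0.0, -0.793]
force: [-0.6, -0.6, 0.2]
width: 0.0006
```

```bash
python3 lv.py w17
```

```text
22.05 [ 0.5028 -0.1181  0.0752] -0.7929666519237126 [-0.58 -0.58  0.21] pivot in tool 15.025083227217504 -56.403866408894466
```

View pics/w17.png

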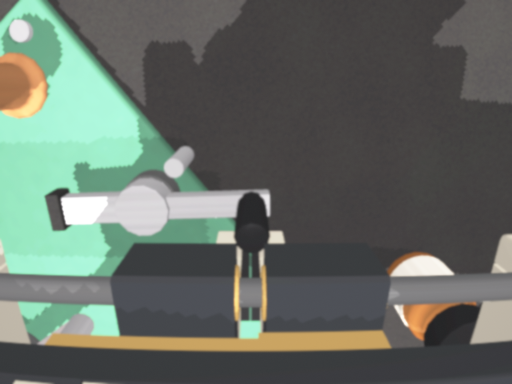

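Request:
{"fn": "step_arm", "kwargs": {"commands": "5.8 1.2 0 0 0 -0.1;5.8 1.2 0 0 0 -0.1;5.8 1.2 0 0 0 -0.1;0 0 0 0 0 0"}}

```text
t: 22.6
eef_pos: [0.5137, -0.1318, 0.0751]
ee_rot: [3.141, 0.0, -0.495]
force: [0.1, -0.3, 0.4]
width: 0.0004
```

```bash
python3 lv.py w18
```

```text
22.6 [ 0.5137 -0.1318  0.0751] -0.4945376381778326 [ 0.08 -0.27  0.41] pivot in tool 14.812296977289519 -56.34016332307733
```

View pics/w18.png

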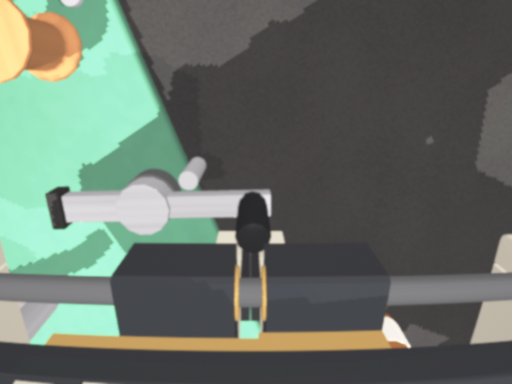

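Request:
{"fn": "step_arm", "kwargs": {"commands": "2.9 0.6 0 0 0 -0.05;2.9 0.6 0 0 0 -0.05;0 0 0 0 0 0"}}

```text
t: 23.02
eef_pos: [0.5181, -0.1353, 0.075]
ee_rot: [3.141, 0.001, -0.395]
force: [-2.1, -0.8, -0.2]
width: 0.0003
```

Request:
{"fn": "step_arm", "kwargs": {"commands": "2.3 0.5 0 0 0 -0.04;0 0 0 0 0 0"}}

```text
t: 23.28
eef_pos: [0.5201, -0.1367, 0.075]
ee_rot: [3.141, 0.0, -0.355]
force: [-2.1, -1.1, -0.1]
width: 0.0003
```

```bash
python3 lv.py w19
```

```text
23.275 [ 0.5201 -0.1367  0.075 ] -0.35453987059899195 [-2.14 -1.08 -0.1 ] pivot in tool 14.847527361868302 -56.1289502616044
```

View pics/w19.png

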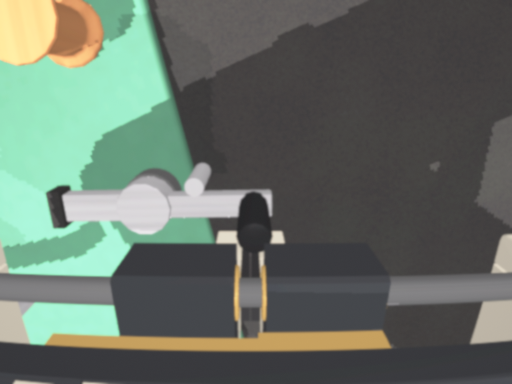

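Close, but there is no force rise yet; I'll continue in small steps.

Request:
{"fn": "step_arm", "kwargs": {"commands": "1.7 0.3 0 0 0 -0.03;0 0 0 0 0 0"}}

```text
t: 23.58
eef_pos: [0.5219, -0.1376, 0.075]
ee_rot: [3.142, 0.0, -0.322]
force: [-2.9, -1.6, -0.3]
width: 0.0003
```

Request:
{"fn": "step_arm", "kwargs": {"commands": "1.7 0.3 0 0 0 -0.03;0 0 0 0 0 0"}}

```text
t: 23.82
eef_pos: [0.522, -0.1382, 0.0748]
ee_rot: [3.141, 0.003, -0.291]
force: [-7.0, 1.3, 2.4]
width: 0.0009
```

Request:
{"fn": "step_arm", "kwargs": {"commands": "1.1 0.2 0 0 0 -0.02;0 0 0 0 0 0"}}

```text
t: 24.08
eef_pos: [0.5221, -0.1385, 0.0747]
ee_rot: [3.141, 0.004, -0.272]
force: [-9.6, 3.6, 6.4]
width: 0.0008
```

Request:
{"fn": "step_arm", "kwargs": {"commands": "-6 0 0 0 0 0;-8 0 0 0 0 0;0 0 -50 0 0 0;0 0 -60 0 0 0;0 0 -60 0 0 0;-10 0 -40 0 0 0;0 0 0 0 0 0;0 0 0 0 0 0"}}

```text
t: 25.08
eef_pos: [0.5011, -0.1322, 0.2848]
ee_rot: [-3.141, -0.0, -0.272]
force: [-0.7, 0.1, -0.1]
width: 0.0005
```

```bash
python3 lv.py w20; python3 - <<'E'
from h import *
p=grab_frame('top');cv2.imwrite('pics/t20.png',cv2.resize(p['frame'][110:260,110:330,::-1],None,fx=3.6,fy=3.6,interpolation=2))
p=grab_frame('side');cv2.imwrite('pics/s20.png',cv2.resize(p['frame'][100:290,170:350,::-1],None,fx=3.1,fy=3.1,interpolation=2))
E
```

```text
25.075 [ 0.5011 -0.1322  0.2848] -0.27161851746958865 [-0.7   0.09 -0.07] pivot in tool 38.9170492925492 -55.430004060678996
```

View pics/w20.png

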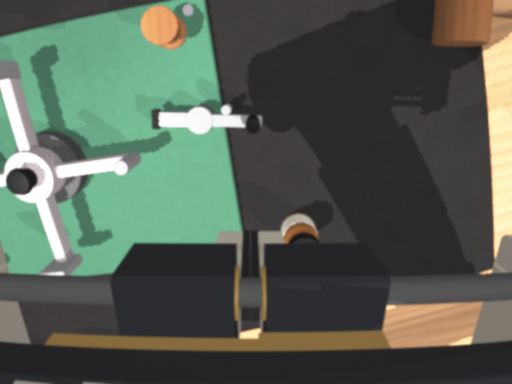

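View pics/t20.png

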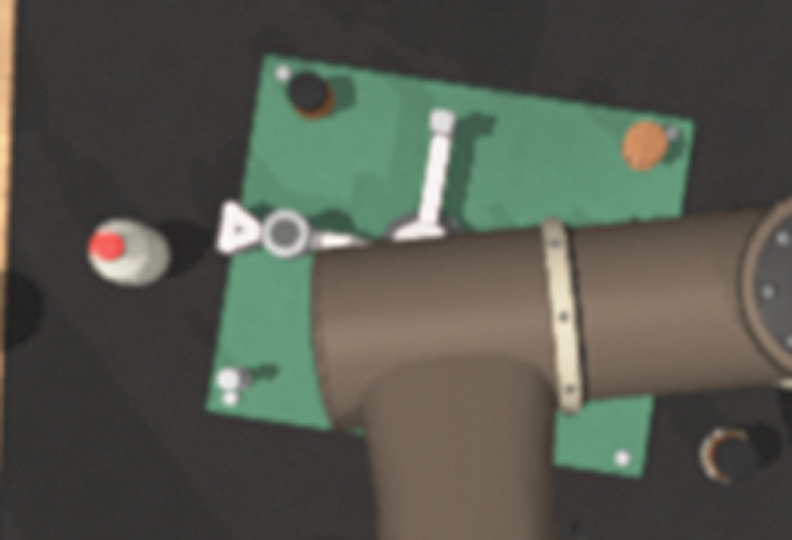

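View pics/s20.png

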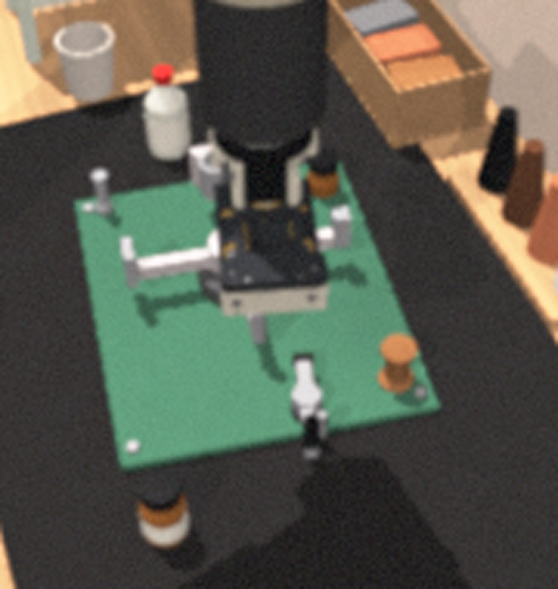

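```bash
python3 - <<'E'
from fit import *
s=get_state();p=grab_frame('wrist')
allarms(p,s,np.array([.5518,.1125]),82.3)
a=atz(p,(253,124),.078,s);b=atz(p,(200,120),.041,s);print('lever dir',ang(a,b)%360,'-> angle',np.radians(ang(a,b)%360-172.5))
print(job_done())
E
```

```text
big [76.6   2.15 29.    1.72]
flat [81.9  -1.04 30.    0.12]
thin [82.25  0.18 30.    0.12]
sq [81.97  1.32 30.    0.14]
lever dir 254.43288585466186 -> angle 1.4299986238245377
the job is handed in; nothing more can be done
None
```

I turned the carousel until the big die was in line with the pointer. Then I pushed the lock lever by its peg until it met the stop pin, backed the arm off and handed the job in. It took about 25 s of the 56 s allowed.

- **Carousel:** The first nudge overshot by about 0.9°, so I pushed the arm back slightly from the other side. The last fits put the arms at about 82.0–82.3°, with the pointer direction measured at about 82.5°. The die is therefore in line to roughly half a degree, about 1 mm.
- **Lever:** The wrist force rose to about 12 N and the tool stopped advancing, so the arm is against the pin. The image puts the lever at about 1.43 rad, against 1.4 for locked.
- **Loose things:** The setter, jar, spool, glue and edge paint stood where they were in the final top and side pictures. The tool cup showed unmoved in the side picture only. I did not check the mallet again, but the arm never went near it.
- **Checks that disagreed:**
  - The final fit of the big die's own arm read 76.6° with a large residual. That arm was mostly out of the picture, so I discounted it; the other three arms agreed.
  - Positions from the top and side cameras differed by up to about 7 mm, so I relied mainly on the wrist camera.

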